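# Switch on the weighing bench at its guarded switch

### The job

Switch on the weighing bench at its grey switch box: with a fingertip reach under the front lip of the clear hinged guard and lift it, and while the guard rests on the back of the finger push the toggle beneath it all the way over from right to left, as seen from the robot. Then draw the finger out and let the guard drop fully shut. Touch only, gently and without gripping anything, and leave the glassware and tools standing around where they are.

Things in the scene. Friction and masses are not known exactly. Their poses are not given: they have to be found in the camera images.
- switch_box: Fixed grey switch box, yaw within 0.35 rad. Origin: centre of its underside on the bench; own x runs from the lip side (front, towards the robot) to the hinge side, y to the left, z up. Foot plate 150 by 150 mm, x -70 to +80, 22 mm high; on it a block x -26 to +65, 130 mm wide, flat top at z 84 mm. Before the block the space under the lip is free from z 22 to 90 mm.
- guard (a joint): Angle of the guard: a clear hood, open below, 120 mm wide, x -27 to +39, walls 3 mm, z 91 to 125 mm, with a flat aluminium lip along its lower front edge, 3 mm thick, x -42 to -24. About 90 g. Hinge along the box's y at x +40, z 92 mm. 0 = shut; grows as the lip rises, stop at 1.35 rad; it always falls shut by its own weight.
- guard_lip (a point): Middle of the lip's free front edge, at mid-thickness; when shut at x -42, y 0, z 92 mm in the box's frame. The lip is 120 mm wide and overhangs the block by 16 mm.
- guard_hinge (a point): Middle of the guard's hinge line: x +40, y 0, z 92 mm in the box's frame.
- toggle (a joint): Angle of the steel toggle under the guard: 0 (0 to 0.12 at the start) = off, leaning 0.45 rad to the right (the box's -y); 0.9 = on, its stop, leaning 0.45 rad to the left (+y). It turns about the box's x through x -15, y 0, z 78 mm (8 mm rod), takes about 1.5 N at its tip and stays where it is left.
- toggle_tip (a point): Centre of the 12 mm ball that ends the toggle, 35 mm from its pivot: in the box's frame x -15, z 110 mm, y -15 mm when off, +15 mm when on (z 113 mm upright).
- jar: Bystander: capped jar, 60 mm across, 110 mm high; origin under its centre. Stands beside the box.
- beaker: Bystander: glass beaker, 56 mm across, 70 mm high; origin under its centre. Stands beside the box.
- weight: Bystander: brass knobbed weight, 40 mm across, 66 mm high; origin under its centre. Stands beside the box.
- spatula: Bystander: slim steel laboratory spatula, 180 mm long, 8 mm thick, lying across behind the box; origin under its middle.
- jar_lid: Bystander: white jar lid, 68 mm across, 14 mm high, lying before the box; origin under its centre.
- weigh_boat: Bystander: white square weighing dish, 70 mm wide, 18 mm high; origin under its centre. To the side of the box.
- wash_bottle: Bystander: white wash bottle, 60 mm across, 160 mm high, to the left of the box; origin under its centre.
Not all that is in view belongs to the job. Several things have the shape of the switch_box; the one meant has the colours described above.

How it is judged (in metres and radians):
On the way, in this order (a step that is already met when the one before it is completed fails the run):
1. the guard is lifted (over 0.2 rad) with the toggle still off (value of joint guard above 0.2 rad and value of joint toggle below 0.3 rad), for 0.1 s.
2. the toggle is flipped on (over 0.7 rad) while the guard is still up (over 0.15 rad) (value of joint toggle above 0.7 rad and value of joint guard above 0.15 rad), for 0.05 s.
At the end, for the whole second after the job is handed in: The toggle is over to the left (joint above 0.7 of 0.9 rad), the guard has dropped shut (below 0.05 rad) and is at rest, and every bystander is within 20 mm of where it stood (value of joint toggle above 0.7 rad and value of joint guard below 0.05 rad and velocity of joint guard between -0.05 and 0.05 rad/s and distance of each of jar, beaker, weight, spatula, jar_lid, weigh_boat, wash_bottle from where it was at the start of the episode below 0.02 m); the robot touches nothing.
It fails at once if the switch box, its guard or its toggle is forced or gripped (over 35 N from the fingers) (contact force between the fingers and switch_box above 35 N).
It fails at once if a bystander is lifted, carried or knocked more than 20 mm (distance of any of jar, beaker, weight, spatula, jar_lid, weigh_boat, wash_bottle from where it was at the start of the episode above 0.02 m).
It also fails if it takes over 40 s, if anything falls off the work surface, if the arm or the gripper's body presses on something with over 40 N, if the wrist force passes 120 N, or if a joint passes its speed limit or range.

### The arm

A 6-joint arm with a two-finger parallel gripper is mounted at the origin on the work surface. World frame = base frame: x ahead of the robot, y to its left, z up, the work surface at z = 0. Lengths are in mm, angles in rad, forces in N, time in s.
With the tool pointing down it reaches from about 375 to 925 mm from the base axis. Payload 5.7 kg.
Tool frame: the origin (TCP) lies on the centre line of the jaws, within the pads' length; the fingertips stand 8 mm ahead of it and the grasp point (between the pads) lies 11 mm behind it; z points along the fingers, y is the line along which they close (so a half turn about z gives the same grasp; the last joint's range is limited). The gripper opens to 85 mm and grips with 20 to 120 N. Pads are 22 mm wide; open, the fingers measure 114 mm over their backs; the gripper's body (76 mm by 85 mm) begins 54 mm behind the grasp point. The pads swing forward as they close: fully open they stand 13 mm farther back than shut.
Start: joints at [-0.115, 0.359, 1.51, -0, 1.272, -0.115], TCP at [599.968, -0.004, 214.067] pointing down, gripper open.
Joint ranges: [-2.97, 2.97], [-1.01, 2.36], [0.21, 2.38], [-0.96, 4.11], [0.2, 2.71], [-2.98, 2.98]. Speed limits (rad/s): [2.39, 2.39, 3.14, 3.14, 3.14, 3.14].

### API

Orientations are given as a unit quaternion [w, x, y, z].
In Python, from bench import telemetry, vision, r gives the robot as it stands.
- The arm moves only by the tool arm_command, never from a script. Its argument "motion" is a list of rows, each an object of numbers: "hand": the closure, from 0 (fully open) to 1 (shut); "dx", "dy", "dz": the shift along the tool's x, y, z scaled (see below); "rx", "ry", "rz": the turn, a rotation vector about the tool's x, y, z scaled (see below). In form: [{"hand": .., "dx": .., "dy": .., "dz": .., "rx": .., "ry": .., "rz": ..}, ...]. A call has 1 to 5 rows; each row shifts and turns the commanded pose from where the row before left it, along the tool's axes as they then stand; what a row does not reach is not made up. The controller multiplies each number of a shift by 5 cm and each number of a turn by 0.1 rad. A row lasts 1/10 s, in which the tool goes at most 50 mm and 8.59 degrees, less where a joint would pass 70% of its speed; a pose out of reach is approached as far as the arm can. A call with a number of a shift or a turn outside -1 to 1 is refused whole. A call with a gripper value outside its range is refused whole. The fingers move at their own pace and stop on an object; "grip_force" is the grip in N (left out, the last holds). Time passes only in rows, so rows that do not move let the fingers close. It gives the time, the measured TCP pose, the force, the opening and the grip force at its end, in the units of the state.
- telemetry.sense(): the state, without advancing time (a new reading comes with each control period).
- vision.capture(name): name is "scene" or "side" or "wrist"; returns the picture (480x640x3 uint8, red, green, blue); there is no depth.
- vision.camera_model(name): a dict with "fx", "fy", "cx", "cy" (pixels), "cam_to_world" (4x4, takes a point from camera to world coordinates); the wrist camera has in their place "tool_from_camera" (4x4, takes a point from camera to tool coordinates, whose origin is the TCP and whose axes are the flange's). Camera axes: x right, y down, z forward; pixel columns grow to the right and rows downward; lengths in mm; the calibration is good to about 2 mm. A picture is of the moment at which its call begins: read the wrist's pose just before it. camera_model takes no time and is no camera call.
- r.sign_off(): hands the job in; it is judged then, once.
The state is a dict: "time_s": time; "joints": joint angles; "joint_vel": joint speeds; "joint_torque": joint torques, N m; "eef_pos": TCP position; "ee_rot": TCP orientation; "contact_force": force on the tool from outside, world axes, zero at the start; "wrist_torque": the same for the moment, N m; "finger_gap": finger opening in mm; "grasp_force": force on a finger pad.
Only numpy, scipy, OpenCV 4.12 (cv2) and the standard library are available. Lean on these libraries where they do the work, as an engineer would, in place of code of your own. Each camera call takes 0.05 s, during which the arm holds its last target. There are 200 camera calls.

## Working session

There is one attempt and no reset: what is moved stays moved. The work goes in short steps, Python scripts to look and compute and a tool call to move; the robot and the scene stay as the last step left them, time stands still between calls to the robot, and variables do not carry over. Pictures are saved under pics/ and viewed, at most 10 in all, crops included, and the job is handed in when it is done.

Besides the shell and the picture viewer there is one more tool, called by a JSON object that holds its "fn" and its "kwargs". arm_command: Moves the arm, as the interface text tells. Its arguments: {"type":"object","properties":{"motion":{"type":"array"},"grip_force":{"type":"number"}},"required":["motion"]}

```bash
ls; mkdir -p pics; python3 - <<'E'
from bench import telemetry, vision, r
import cv2,numpy as np
s=telemetry.sense();print({k:np.round(v,3).tolist() for k,v in s.items()})
for n in ("scene","side"):
    cv2.imwrite(f"pics/{n}0.png",vision.capture(n)[:,:,::-1])
    m=vision.camera_model(n);print(n,m["fx"],m["cx"],m["cy"],np.round(m["cam_to_world"],3).tolist())
print(vision.camera_model("wrist"))
E
```

```text
pics
{'time_s': 0.0, 'joints': [-0.115, 0.359, 1.511, 0.0, 1.272, -0.115], 'joint_vel': [-0.0, 0.001, -0.001, -0.001, 0.001, 0.0], 'joint_torque': [0.002, -52.761, -27.863, -0.0, 0.013, -0.0], 'eef_pos': [599.257, 0.069, 213.249], 'ee_rot': [-0.001, 0.707, 0.707, -0.001], 'contact_force': [-0.619, -0.433, -0.07], 'wrist_torque': [0.006, -0.0, 0.033], 'grasp_force': 0.0, 'finger_gap': 85.541}
scene 621.3810618300532 325.49793413105664 249.0238273266476 [[-0.754, 0.474, -0.456, 1040.289], [0.657, 0.531, -0.534, 671.515], [-0.011, -0.702, -0.712, 941.771], [0.0, 0.0, 0.0, 1.0]]
side 500.3564001507127 319.73371800871865 241.87995574917414 [[0.984, -0.118, 0.133, 406.324], [-0.176, -0.577, 0.797, -665.784], [-0.017, -0.808, -0.589, 605.839], [0.0, 0.0, 0.0, 1.0]]
{'fx': 385.7790725395513, 'fy': 385.7790725395513, 'cx': 318.1099776977392, 'cy': 246.64889751810995, 'tool_from_camera': array([[-2.80086812e-05, -9.48952804e-01, -3.15418096e-01,
         8.19096518e+01],
       [ 9.99999826e-01, -2.12580110e-04,  5.50760458e-04,
         1.82201795e-01],
       [-5.89697294e-04, -3.15418025e-01,  9.48952645e-01,
        -1.59805911e+02],
       [ 0.00000000e+00,  0.00000000e+00,  0.00000000e+00,
         1.00000000e+00]])}
```

View pics/scene0.png

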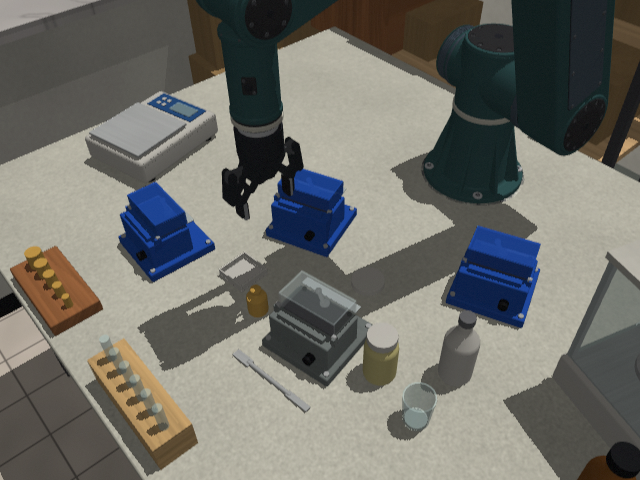

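View pics/side0.png

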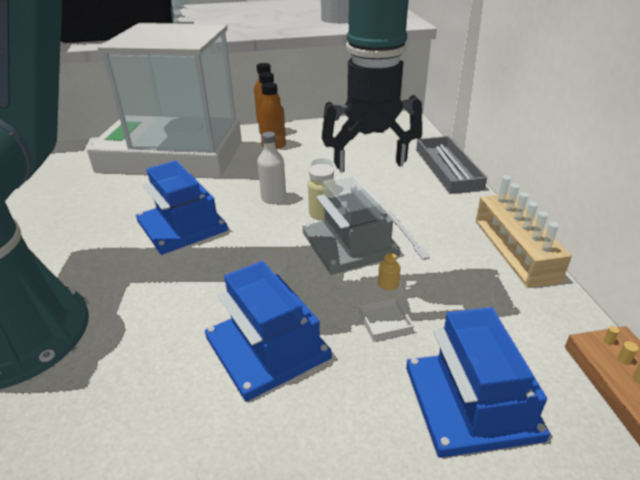

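The scene picture shows the boxes: three blue decoys at (165,230), (312,210) and (495,272), and one grey box with a clear hood at (317,325). The grey box is at (355,230) in the side view. I choose the grey one and check it close up.

```bash
python3 - <<'E'
from bench import telemetry, vision, r
import cv2,numpy as np
a=cv2.imread("pics/scene0.png")[255:395,225:415]; b=cv2.imread("pics/side0.png")[150:290,280:440]
w=vision.capture("wrist")[:,:,::-1].copy();cv2.imwrite("pics/wrist0.png",w)
f=lambda i,W,H:cv2.resize(i,(W,H),interpolation=cv2.INTER_CUBIC)
top=np.hstack([f(a,427,315),f(b,360,315)]); top=cv2.copyMakeBorder(top,0,0,0,800-787,cv2.BORDER_CONSTANT)
w2=f(w,380,285); bot=cv2.copyMakeBorder(w2,0,0,0,420,cv2.BORDER_CONSTANT)
cv2.imwrite("pics/c1.png",np.vstack([top,bot]))
E
```

```text
(no output)
```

View pics/c1.png

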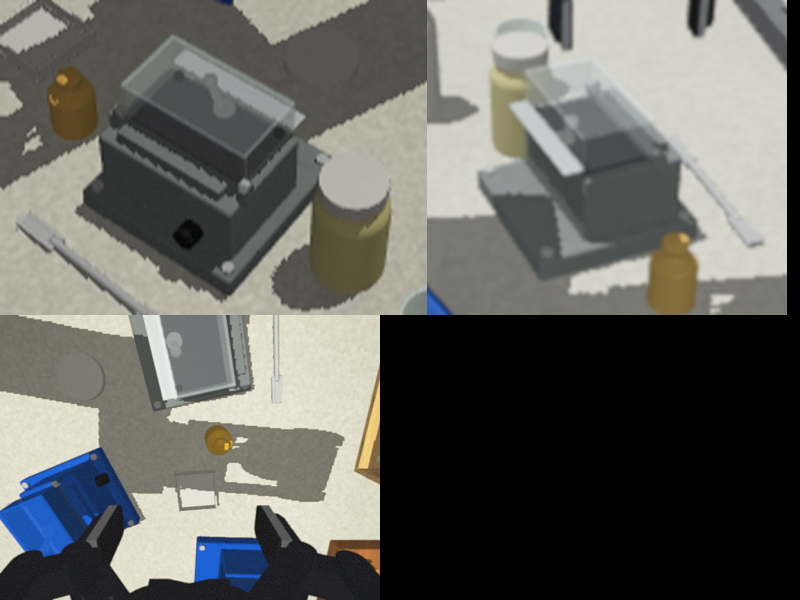

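The crop confirms the grey box with its clear hood, aluminium lip and steel toggle. The lid lies in front of it at (80,375), the weight to its right, the jar to its left and the spatula behind. Next I get its pose from plate-corner pixels by casting rays.

```bash
cat > h.py <<'E'
import numpy as np
from scipy.optimize import least_squares
from scipy.spatial.transform import Rotation as R
from bench import telemetry, vision
def quat(q): return R.from_quat([q[1],q[2],q[3],q[0]])
def cam(n,s=None):
    m=vision.camera_model(n)
    if n=="wrist":
        T=np.eye(4);T[:3,:3]=quat(s["ee_rot"]).as_matrix();T[:3,3]=s["eef_pos"];M=T@m["tool_from_camera"]
    else: M=np.array(m["cam_to_world"])
    return m,M
def ray(c,px,z):
    m,M=c;d=M[:3,:3]@[(px[0]-m["cx"])/m["fx"],(px[1]-m["cy"])/m["fy"],1];return M[:3,3]+d*(z-M[2,3])/d[2]
def pose(box,xyz):
    """box frame -> world; rigid fit x,y,yaw of planar points"""
    box,xyz=np.array(box)[:,:2],np.array(xyz)[:,:2]
    f=lambda p:((box@np.array([[np.cos(p[2]),np.sin(p[2])],[-np.sin(p[2]),np.cos(p[2])]])+p[:2])-xyz).ravel()
    s=least_squares(f,[600,120,.2]);return s.x,s.fun.reshape(-1,2)
def toworld(p,b):
    c,s=np.cos(p[2]),np.sin(p[2]);return np.array([p[0]+c*b[0]-s*b[1],p[1]+s*b[0]+c*b[1],b[2]])
E
python3 - <<'E'
from h import *
s=telemetry.sense();sc=cam("scene");si=cam("side");w=cam("wrist",s)
# pixel, height, box xy
O=[(sc,(326.5,382),22,(80,75)),(sc,(262,338),22,(80,-75)),(sc,(371,324),22,(-70,75)),
(w,(264,160),22,(-70,-75)),(w,(421,126),22,(80,-75)),
(si,(334,269),22,(-70,-75)),(si,(304,231),22,(-70,75))]
P=[ray(c,p,z) for c,p,z,b in O]
p,res=pose([o[3] for o in O],P);print(p.round(3));print(np.round(np.hstack([P,res]),1))
for n,b in dict(lip=(-42,0,92),tip=(-15,-15,110)).items(): print(n,toworld(p,b).round(1))
for n,px,z in (("weight",(256,300),40),("jar",(381,355),55),("lid",(367,280),14)): print(n,ray(sc,px,z).round())
E
```

```text
[5.98097e+02 1.27725e+02 2.51000e-01]
[[ 6.606e+02  2.239e+02  2.200e+01 -3.700e+00 -3.700e+00]
 [ 6.875e+02  7.580e+01  2.200e+01  6.700e+00 -9.000e-01]
 [ 5.165e+02  1.846e+02  2.200e+01 -4.900e+00 -1.600e+00]
 [ 5.512e+02  4.670e+01  2.200e+01 -2.300e+00 -9.000e+00]
 [ 6.890e+02  7.570e+01  2.200e+01  5.200e+00 -8.000e-01]
 [ 5.487e+02  3.610e+01  2.200e+01  2.000e-01  1.600e+00]
 [ 5.130e+02  1.685e+02  2.200e+01 -1.300e+00  1.450e+01]]
lip [557.4 117.3  92. ]
tip [587.3 109.5 110. ]
weight [650.   9.  40.]
jar [569. 261.  55.]
lid [441.  96.  14.]
```

{"fn": "arm_command", "kwargs": {"motion": [{"hand":1,"dx":0.34,"dy":-0.42,"dz":-0.2},{"hand":1,"dx":0.34,"dy":-0.42,"dz":-0.2},{"hand":1,"dx":0.34,"dy":-0.42,"dz":-0.2},{"hand":1,"dx":0.34,"dy":-0.42,"dz":-0.2},{"hand":1,"dx":0.34,"dy":-0.42,"dz":-0.2}], "grip_force": 20}}

```text
invalid input at $.motion[0]: expected keys hand, dx, dy, dz, rx, ry, rz
```

{"fn": "arm_command", "kwargs": {"motion": [{"hand":1,"rz":0.97},{"hand":1,"rz":0.97},{"hand":1,"rz":0.97},{"hand":1,"rz":0.97},{"hand":1,"rz":0.97}]}}

```text
invalid input at $.motion[0]: expected keys hand, dx, dy, dz, rx, ry, rz
```

{"fn": "arm_command", "kwargs": {"motion": [{"hand":1,"rz":0.97},{"hand":1,"rz":0.97},{"hand":1,"rz":0.97},{"hand":1,"rz":0.97},{"hand":1,"rz":0.97}]}}

```text
invalid input at $.motion[0]: expected keys hand, dx, dy, dz, rx, ry, rz
```

{"fn": "arm_command", "kwargs": {"motion": [{"hand":1,"rz":0.97},{"hand":1,"rz":0.97},{"hand":1,"rz":0.97},{"hand":1,"rz":0.97},{"hand":1}]}}

```text
invalid input at $.motion[0]: expected keys hand, dx, dy, dz, rx, ry, rz
```

{"fn": "arm_command", "kwargs": {"motion": [{"hand":1,"ry":0.98},{"hand":1,"ry":0.98},{"hand":1,"ry":0.98},{"hand":1,"ry":0.98}]}}

```text
invalid input at $.motion[0]: expected keys hand, dx, dy, dz, rx, ry, rz
```

{"fn": "arm_command", "kwargs": {"motion": [{"hand":1,"ry":0.98},{"hand":1,"ry":0.98},{"hand":1,"ry":0.98},{"hand":1,"ry":0.98},{"hand":1}]}}

```text
invalid input at $.motion[0]: expected keys hand, dx, dy, dz, rx, ry, rz
```

All keys are needed.

{"fn": "arm_command", "kwargs": {"motion": [{"hand":1,"dx":0.34,"dy":-0.42,"dz":-0.2,"rx":0,"ry":0,"rz":0},{"hand":1,"dx":0.34,"dy":-0.42,"dz":-0.2,"rx":0,"ry":0,"rz":0},{"hand":1,"dx":0.34,"dy":-0.42,"dz":-0.2,"rx":0,"ry":0,"rz":0},{"hand":1,"dx":0.34,"dy":-0.42,"dz":-0.2,"rx":0,"ry":0,"rz":0},{"hand":1,"dx":0.34,"dy":-0.42,"dz":-0.2,"rx":0,"ry":0,"rz":0}], "grip_force": 20}}

```text
time_s: 0.65
eef_pos: [493.8, 85.6, 264.1]
ee_rot: [-0.0, 0.707, 0.707, -0.0]
contact_force: [0.4, 0.3, -0.1]
finger_gap: 12.4
grasp_force: 0.0
```

{"fn": "arm_command", "kwargs": {"motion": [{"hand":1,"dx":0,"dy":0,"dz":0,"rx":0,"ry":0,"rz":0.97},{"hand":1,"dx":0,"dy":0,"dz":0,"rx":0,"ry":0,"rz":0.97},{"hand":1,"dx":0,"dy":0,"dz":0,"rx":0,"ry":0,"rz":0.97},{"hand":1,"dx":0,"dy":0,"dz":0,"rx":0,"ry":0,"rz":0.97},{"hand":1,"dx":0,"dy":0,"dz":0,"rx":0,"ry":0,"rz":0.97}]}}

```text
time_s: 1.15
eef_pos: [494.7, 85.0, 263.9]
ee_rot: [-0.0, 0.857, 0.515, -0.0]
contact_force: [0.3, 1.2, -0.6]
finger_gap: 0.1
grasp_force: 0.0
```

{"fn": "arm_command", "kwargs": {"motion": [{"hand":1,"dx":0,"dy":0,"dz":0,"rx":0,"ry":0,"rz":0.97},{"hand":1,"dx":0,"dy":0,"dz":0,"rx":0,"ry":0,"rz":0.97},{"hand":1,"dx":0,"dy":0,"dz":0,"rx":0,"ry":0,"rz":0.97},{"hand":1,"dx":0,"dy":0,"dz":0,"rx":0,"ry":0,"rz":0.97},{"hand":1,"dx":0,"dy":0,"dz":0,"rx":0,"ry":0,"rz":0.97}]}}

```text
time_s: 1.65
eef_pos: [494.7, 85.0, 263.8]
ee_rot: [-0.0, 0.956, 0.294, -0.0]
contact_force: [0.5, -0.3, 0.4]
finger_gap: 0.1
grasp_force: 0.0
```

{"fn": "arm_command", "kwargs": {"motion": [{"hand":1,"dx":0,"dy":0,"dz":0,"rx":0,"ry":0,"rz":0.97},{"hand":1,"dx":0,"dy":0,"dz":0,"rx":0,"ry":0,"rz":0.97},{"hand":1,"dx":0,"dy":0,"dz":0,"rx":0,"ry":0,"rz":0.97},{"hand":1,"dx":0,"dy":0,"dz":0,"rx":0,"ry":0,"rz":0.97},{"hand":1,"dx":0,"dy":0,"dz":0,"rx":0,"ry":0,"rz":0}]}}

```text
time_s: 2.15
eef_pos: [494.7, 85.0, 263.9]
ee_rot: [-0.0, 0.994, 0.106, -0.0]
contact_force: [-0.2, -1.0, -0.2]
finger_gap: -0.1
grasp_force: 0.0
```

{"fn": "arm_command", "kwargs": {"motion": [{"hand":1,"dx":0,"dy":0,"dz":0,"rx":0,"ry":0.98,"rz":0},{"hand":1,"dx":0,"dy":0,"dz":0,"rx":0,"ry":0.98,"rz":0},{"hand":1,"dx":0,"dy":0,"dz":0,"rx":0,"ry":0.98,"rz":0},{"hand":1,"dx":0,"dy":0,"dz":0,"rx":0,"ry":0.98,"rz":0}]}}

```text
time_s: 2.55
eef_pos: [495.0, 85.0, 264.5]
ee_rot: [-0.02, 0.975, 0.106, 0.196]
contact_force: [0.2, -0.1, -0.7]
finger_gap: -0.4
grasp_force: 0.0
```

{"fn": "arm_command", "kwargs": {"motion": [{"hand":1,"dx":0,"dy":0,"dz":0,"rx":0,"ry":0.98,"rz":0},{"hand":1,"dx":0,"dy":0,"dz":0,"rx":0,"ry":0.98,"rz":0},{"hand":1,"dx":0,"dy":0,"dz":0,"rx":0,"ry":0.98,"rz":0},{"hand":1,"dx":0,"dy":0,"dz":0,"rx":0,"ry":0.98,"rz":0},{"hand":1,"dx":0,"dy":0,"dz":0,"rx":0,"ry":0,"rz":0}]}}

```text
time_s: 3.05
eef_pos: [492.6, 89.1, 262.1]
ee_rot: [-0.044, 0.926, 0.102, 0.361]
contact_force: [0.4, 0.1, -0.1]
finger_gap: -0.1
grasp_force: 0.0
```

```bash
python3 - <<'E'
from h import *
import cv2,json
s=telemetry.sense()
for n in("wrist","scene"): cv2.imwrite(f"pics/{n}1.png",vision.capture(n)[:,:,::-1])
M=quat(s["ee_rot"]).as_matrix();print(s["time_s"],s["eef_pos"],M.round(3).tolist(),np.round(s["joints"],3),s["finger_gap"])
json.dump({k:np.array(v).tolist() for k,v in s.items()},open("s1.json","w"))
E
```

```text
3.05 [492.6033507   89.09809973 262.11821158] [[0.719, 0.22, 0.659], [0.157, -0.976, 0.154], [0.677, -0.008, -0.736]] [-0.172 -0.137  2.259  0.721  0.412  0.601] -0.14051440401536594
```

View pics/wrist1.png

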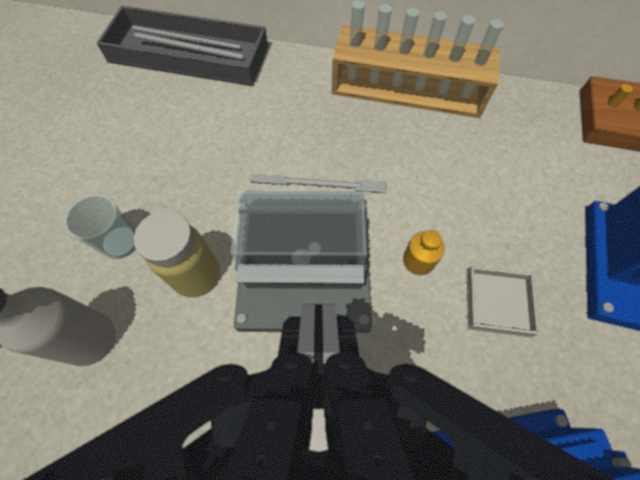

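The wrist view shows the grey box dead ahead, with its lip at about (300,274) spanning columns 238–363. The shut fingertips are at (318,310). The weight is at (424,250) and the jar at (175,250), both clear of the path. I zoom in on this for exact corners.

```bash
python3 - <<'E'
import cv2
i=cv2.imread("pics/wrist1.png")[180:340,220:390]
cv2.imwrite("pics/c2.png",cv2.convertScaleAbs(cv2.resize(i,(638,600),interpolation=cv2.INTER_CUBIC),alpha=1.4))
E
```

```text
(no output)
```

View pics/c2.png

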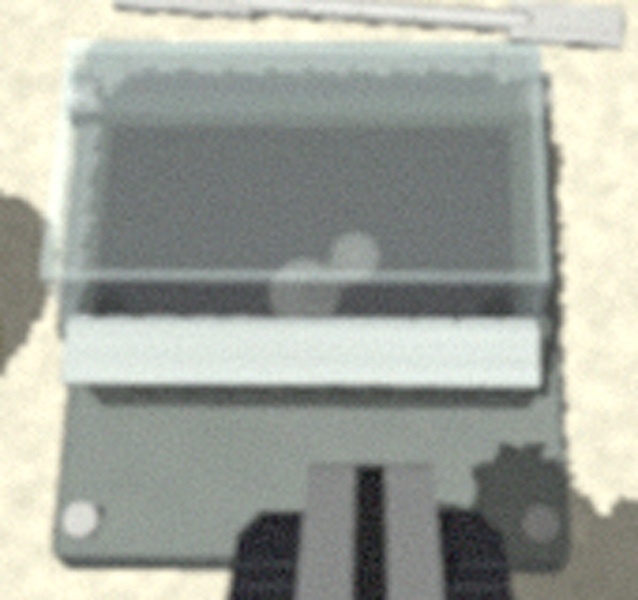

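The crop shows the lip's front corners at (64,384) and (542,387), its rear edge at row 318, the toggle ball at (355,255), and the fingertips at (308–435, 465).

```bash
cat >> h.py <<'E'
def solve(c,O):
    P=[ray(c,p,z) for p,z,b in O];p,res=pose([o[2] for o in O],P);return p,res,np.array(P)
E
python3 - <<'E'
from h import *
import json
s=json.load(open("s1.json"));w=cam("wrist",s)
g=lambda x,y:(220+(x+.5)/3.753-.5,180+(y+.5)/3.75-.5)
O=[(g(64,384),93.5,(-42,60)),(g(542,387),93.5,(-42,-60)),(g(66,318),93.5,(-24,60)),(g(542,318),93.5,(-24,-60)),(g(55,564),22,(-70,75)),(g(570,570),22,(-70,-75))]
p,res,P=solve(w,O);print(p.round(3),res.round(1).tolist());print("width",np.linalg.norm(P[0]-P[1]))
b=ray(w,g(355,255),110);c,sn=np.cos(p[2]),np.sin(p[2]);d=b[:2]-p[:2];print("ball in box",c*d[0]+sn*d[1],-sn*d[0]+c*d[1])
T=np.array(s["eef_pos"]);M=quat(s["ee_rot"]).as_matrix()
d=T[:2]-p[:2];print("TCP in box",c*d[0]+sn*d[1],-sn*d[0]+c*d[1],T[2])
# fingertip corner pixels projected from assumed geometry
m,W=w
for t in [(11,14.5,8),(11,-14.5,8),(11,0,8)]:
    q=np.linalg.inv(W)@np.r_[T+M@t,1];u=(m["fx"]*q[0]/q[2]+m["cx"],m["fy"]*q[1]/q[2]+m["cy"]);print(t,np.round([(u[0]-220)*3.753,(u[1]-180)*3.75]))
print("heading x",np.arctan2(M[1,2],M[0,2]))
# toggle stays: measured lip also check in scene later
E
```

```text
[5.96261e+02 1.31245e+02 2.13000e-01] [[-0.8, 0.6], [-0.5, -0.7], [-0.2, -0.5], [-1.0, -0.1], [0.6, 1.9], [1.9, -1.2]]
width 118.65879542597168
ball in box -13.18473211490557 -12.999521341665773
TCP in box -110.21721181486407 -19.327776133724676 262.11821157927244
(11, 14.5, 8) [490. 362.]
(11, -14.5, 8) [259. 362.]
(11, 0, 8) [374. 362.]
heading x 0.22978475314474026
```

```bash
python3 - <<'E'
from h import *
import cv2,json
s=json.load(open("s1.json"));T=np.array(s["eef_pos"]);M=quat(s["ee_rot"]).as_matrix()
si=vision.capture("side")[:,:,::-1].copy();cv2.imwrite("pics/side1.png",si)
def proj(c,X):
    m,W=c;q=np.linalg.inv(W)@np.r_[X,1];return np.array([m["fx"]*q[0]/q[2]+m["cx"],m["fy"]*q[1]/q[2]+m["cy"]])
out=[]
for n in("side","scene"):
    i=cv2.imread(f"pics/{n}1.png");c=cam(n);u=proj(c,T+M@[0,0,8]);a=np.round(u-[40,50]).astype(int);k=i[a[1]:a[1]+100,a[0]:a[0]+80]
    k=cv2.resize(k,(400,500),interpolation=cv2.INTER_CUBIC);k=cv2.convertScaleAbs(k,alpha=1.5)
    for t,col in(((11,0,8),(0,0,255)),((-11,0,8),(0,255,0)),((0,0,8),(255,0,255))):
        v=((proj(c,T+M@t)-a+.5)*5).astype(int);cv2.circle(k,tuple(int(e) for e in v),3,col,-1)
    print(n,a);out.append(k)
cv2.imwrite("pics/c3.png",np.hstack(out))
E
```

```text
side [257  92]
scene [306 149]
```

View pics/c3.png

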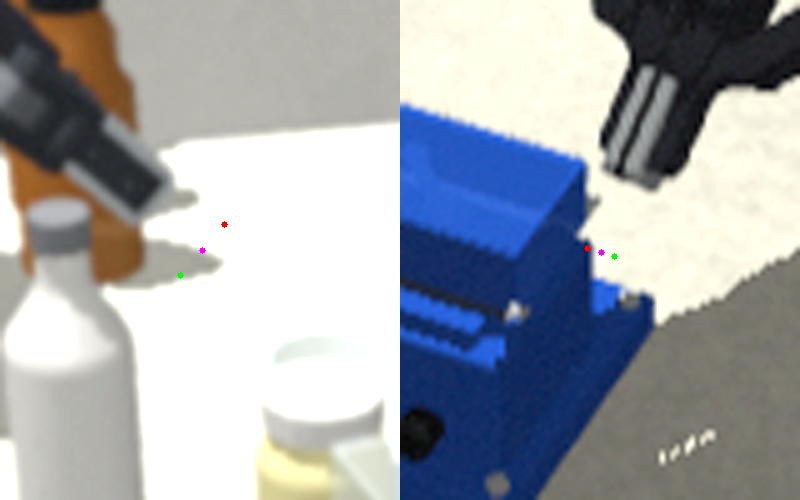

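```bash
python3 - <<'E'
from h import *
s=telemetry.sense();print(s["time_s"],s["eef_pos"].round(1) if hasattr(s["eef_pos"],'round') else s["eef_pos"],np.round(s["joints"],3),np.round(s["joint_vel"],3),quat(s["ee_rot"]).as_matrix().round(3).tolist())
T=np.array(s["eef_pos"]);M=quat(s["ee_rot"]).as_matrix()
# triangulate observed tip corners (upper, lower) side & scene
cs,cc=cam("side"),cam("scene")
def tri(p,q):
    A=[];B=[]
    for (m,W),px in((cs,p),(cc,q)):
        d=W[:3,:3]@[(px[0]-m["cx"])/m["fx"],(px[1]-m["cy"])/m["fy"],1];d/=np.linalg.norm(d);P=np.eye(3)-np.outer(d,d);A.append(P);B.append(P@W[:3,3])
    return np.linalg.lstsq(np.vstack(A),np.hstack(B),rcond=None)[0]
X=tri((257+155/5,92+200/5),(306+(633-400)/5,149+180/5));print("tip",X,"in tool",M.T@(X-T))
E
```

```text
3.2 [496.2  88.5 264.9] [-0.17  -0.135  2.251  0.712  0.414  0.611] [ 0.006  0.003 -0.019  0.008 -0.003 -0.016] [[0.718, 0.22, 0.661], [0.158, -0.976, 0.153], [0.678, -0.005, -0.735]]
tip [482.54015313  88.49293579 275.87303034] in tool [ -2.33354473  -3.08161021 -17.12456703]
```

All three views agree that the shut fingertip is at tool z ≈ -19 mm, about 14 mm wide. The stated value was +8 mm. I trust the pictures and plan with that, checking force and image as I close in.

```bash
cat >> h.py <<'E'
P=np.array([596.3,131.2,.213])
def boxT(p=P):
    B=np.eye(4);c,s=np.cos(p[2]),np.sin(p[2]);B[:2,:2]=[[c,-s],[s,c]];B[:2,3]=p[:2];return B
def plan(*tgts,U=(11,0,-19)):
    """targets of the tip's upper corner in box frame -> tool-axis shifts /50"""
    s=telemetry.sense();M=quat(s["ee_rot"]).as_matrix();B=boxT()
    cur=(np.linalg.inv(B)@np.r_[np.array(s["eef_pos"])+M@U,1])[:3]
    print("t",round(s["time_s"],2),"U box",cur.round(1),"pitch z",M[2,2].round(3),"head",round(np.arctan2(M[1,2],M[0,2]),3),"F",np.round(s["contact_force"],1),"j",np.round(s["joints"],2))
    for t in tgts:
        d=M.T@B[:3,:3]@(np.array(t)-cur);print(t,"dxyz total",(d/50).round(3));cur=np.array(t)
E
python3 - <<'E'
from h import *
plan((-80,-40,140),(-70,-40,76),(-35,-40,77))
E
```

```text
t 3.2 U box [-111.7  -20.8  286.3] pitch z -0.735 head 0.227 F [-0.7  0.5  0.2] j [-0.17 -0.14  2.25  0.71  0.41  0.61]
(-80, -40, 140) dxyz total [-1.52   0.405  2.576]
(-70, -40, 76) dxyz total [-0.721  0.008  1.076]
(-35, -40, 77) dxyz total [0.528 0.006 0.46 ]
```

{"fn": "arm_command", "kwargs": {"motion": [{"hand":1,"dx":-0.3,"dy":0.08,"dz":0.51,"rx":0,"ry":0,"rz":0},{"hand":1,"dx":-0.3,"dy":0.08,"dz":0.51,"rx":0,"ry":0,"rz":0},{"hand":1,"dx":-0.3,"dy":0.08,"dz":0.51,"rx":0,"ry":0,"rz":0},{"hand":1,"dx":-0.3,"dy":0.08,"dz":0.51,"rx":0,"ry":0,"rz":0},{"hand":1,"dx":-0.3,"dy":0.08,"dz":0.51,"rx":0,"ry":0,"rz":0}]}}

```text
time_s: 3.7
eef_pos: [522.4, 91.4, 175.3]
ee_rot: [-0.054, 0.923, 0.107, 0.366]
contact_force: [0.4, 0.6, -0.1]
finger_gap: -0.2
grasp_force: 0.0
```

{"fn": "arm_command", "kwargs": {"motion": [{"hand":1,"dx":0,"dy":0,"dz":0,"rx":0,"ry":0,"rz":0},{"hand":1,"dx":0,"dy":0,"dz":0,"rx":0,"ry":0,"rz":0}]}}

```text
time_s: 3.9
eef_pos: [520.9, 91.6, 175.0]
ee_rot: [-0.055, 0.923, 0.106, 0.365]
contact_force: [0.6, 0.2, 0.1]
finger_gap: -0.1
grasp_force: 0.0
```

```bash
python3 - <<'E'
from h import *
plan((-70,-40,76),(-35,-40,77))
E
```

```text
t 3.9 U box [-87.  -23.4 196.4] pitch z -0.728 head 0.264 F [0.6 0.2 0.1] j [-0.18  0.13  2.36  1.75  0.3  -0.48]
(-70, -40, 76) dxyz total [-1.402  0.397  1.975]
(-35, -40, 77) dxyz total [0.524 0.018 0.465]
```

The elbow is near its range limit at this tilt. I fit a simple arm model to the three logged poses, then choose a tilt and heading that stay in range.

```bash
cat > fk.py <<'E'
from h import *
Ry=lambda a:R.from_euler('y',a).as_matrix();Rz=lambda a:R.from_euler('z',a).as_matrix()
def fk(q,k):
    h,d,a,e,b,L=k;A=Rz(q[0]);p=A@[0,d,h];A=A@Ry(q[1]);p=p+A@[0,0,a];A=A@Ry(q[2]);p=p+A@[e,0,b];A=A@Rz(q[3])@Ry(q[4]);p=p+A@[0,0,L];return p,A@Rz(q[5])
D=[([-0.115,.359,1.51,0,1.272,-.115],[599.968,-.004,214.067])]
lo=[-2.97,-1.01,.21,-.96,.2,-2.98];hi=[2.97,2.36,2.38,4.11,2.71,2.98]
E
python3 - <<'E'
from fk import *
import json
s1=json.load(open("s1.json"));s=telemetry.sense()
D+=[(s1["joints"],s1["eef_pos"]),(s["joints"],s["eef_pos"]),([-.17,-.135,2.251,.712,.414,.611],[496.2,88.5,264.9])]
f=lambda k:np.hstack([fk(q,k)[0]-p for q,p in D])
k=least_squares(f,[300,60,450,0,400,250],bounds=(-100,1000)).x;print(k.round(1),f(k).round(1))
for q,ss in((s1["joints"],s1),(s["joints"],s)):
    A=fk(q,k)[1].T@quat(ss["ee_rot"]).as_matrix();print(R.from_matrix(A).as_euler('zyx').round(3))
json.dump(k.tolist(),open("k.json","w"))
E
```

```text
[267.   68.8 610.4 112.  433.3 390. ] [-0.  -0.   0.1  0.1 -0.1  0.1  0.  -0.1  0.1 -0.   0.2 -0.2]
[ 1.571  0.    -0.   ]
[ 1.571  0.    -0.   ]
```

```bash
cat > scan.py <<'E'
from fk import *
import json
k=json.load(open("k.json"));B=boxT();lo,hi=np.array(lo),np.array(hi)
def tool(pitch,head):
    x,c=np.sin(pitch),np.cos(pitch);H=np.array([np.cos(head),np.sin(head),0])
    z=c*H-[0,0,x];X=x*H+[0,0,c];return np.c_[X,np.cross(z,X),z]
def ik(U,pitch,head,q0):
    M=tool(pitch,head);T=(B@np.r_[U,1])[:3]-M@[11,0,-19]
    def f(q):
        p,A=fk(q,k);A=A@Rz(np.pi/2);return np.r_[(p-T)/100,R.from_matrix(A.T@M).as_rotvec()]
    s=least_squares(f,np.clip(q0,lo+.01,hi-.01),bounds=(lo,hi));return s.x,np.abs(s.fun).max()
E
python3 - <<'E'
from scan import *
q0s=[telemetry.sense()["joints"],[-.1,.4,2.2,.2,.4,.2],[-.1,.4,2.2,2.9,.4,-2.5]]
for pd in (45,50,55,60,65):
  for head in (.21,.0,-.15):
    p=np.radians(pd)
    for U in((-60,-40,78),(-5,2,106)):
      b=[]
      for q0 in q0s:
        q,e=ik(U,p,head,q0)
        if e<1e-3: b.append((np.minimum(q-lo,hi-q).min(),q.round(2)))
      b.sort(key=lambda t:-t[0]);print(pd,head,U,b[0] if b else None)
E
```

```text
45 0.21 (-60, -40, 78) None
45 0.21 (-5, 2, 106) (np.float64(0.07348760791534614), array([ 0.02,  0.49,  2.31,  2.83,  0.45, -1.42]))
45 0.0 (-60, -40, 78) None
45 0.0 (-5, 2, 106) (np.float64(0.09915946002068798), array([ 0.19,  0.49,  2.28,  3.47,  0.43, -1.74]))
45 -0.15 (-60, -40, 78) None
45 -0.15 (-5, 2, 106) (np.float64(0.14342964329577468), array([ 0.3 ,  0.5 ,  2.24,  3.93,  0.45, -1.98]))
50 0.21 (-60, -40, 78) (np.float64(0.003300984210192315), array([-0.14,  0.5 ,  2.38,  2.63,  0.46, -1.37]))
50 0.21 (-5, 2, 106) (np.float64(0.050678257942629035), array([ 0.03,  0.44,  2.24,  2.67,  0.25, -1.25]))
50 0.0 (-60, -40, 78) (np.float64(0.011647699129738065), array([ 0.04,  0.5 ,  2.37,  3.2 ,  0.43, -1.59]))
50 0.0 (-5, 2, 106) (np.float64(0.03746329296068532), array([ 0.18,  0.44,  2.22,  3.65,  0.24, -1.93]))
50 -0.15 (-60, -40, 78) (np.float64(0.04348866235234716), array([ 0.15,  0.5 ,  2.34,  3.64,  0.42, -1.79]))
50 -0.15 (-5, 2, 106) None
55 0.21 (-60, -40, 78) (np.float64(0.0642517244543564), array([-0.11,  0.44,  2.31,  2.38,  0.26, -1.09]))
55 0.21 (-5, 2, 106) None

[... 369 characters left out ...]
 None
60 -0.15 (-60, -40, 78) None
60 -0.15 (-5, 2, 106) (np.float64(0.061854373298146914), array([ 0.22,  0.4 ,  2.06, -0.78,  0.26,  2.66]))
65 0.21 (-60, -40, 78) (np.float64(0.0031615593246819285), array([-0.06,  0.39,  2.16,  0.6 ,  0.2 ,  0.73]))
65 0.21 (-5, 2, 106) (np.float64(0.10860672212408579), array([0.07, 0.38, 2.03, 0.2 , 0.31, 1.25]))
65 0.0 (-60, -40, 78) None
65 0.0 (-5, 2, 106) (np.float64(0.11490893909584182), array([ 0.15,  0.38,  2.02, -0.2 ,  0.31,  1.89]))
65 -0.15 (-60, -40, 78) (np.float64(0.004383693418740314), array([ 0.09,  0.4 ,  2.14, -0.52,  0.2 ,  2.3 ]))
65 -0.15 (-5, 2, 106) (np.float64(0.1682626888424133), array([ 0.2 ,  0.39,  2.  , -0.42,  0.37,  2.28]))
```

```bash
python3 - <<'E'
from scan import *
W=[(-75,-40,110),(-55,-40,77),(-36,-40,77),(-34,-40,92),(-20,-40,106),(-5,-40,106),(-5,2,106)]
for head in (.21,.1,0):
 for pd in (44,46,48,50,52):
  q=[-.14,.5,2.36,2.6,.46,-1.37];o=[]
  for U in W:
    qn,e=ik(U,np.radians(pd),head,q)
    if e<1e-3:q=qn
    m=np.minimum(qn-lo,hi-qn);o.append(f"{m.min():.2f}/{m.argmin()+1}" if e<1e-3 else "--")
  print(head,pd,*o,q.round(2))
E
```

```text
0.21 44 -- -- -- -- 0.03/3 0.07/3 0.06/3 [ 0.02  0.5   2.32  2.85  0.49 -1.44]
0.21 46 -- -- 0.00/3 0.02/3 0.06/3 0.09/3 0.09/3 [ 0.02  0.48  2.29  2.81  0.41 -1.4 ]
0.21 48 -- -- 0.03/3 0.04/3 0.08/3 0.12/3 0.11/3 [ 0.03  0.45  2.27  2.76  0.33 -1.34]
0.21 50 -- 0.01/3 0.06/3 0.07/3 0.10/5 0.08/5 0.05/5 [ 0.03  0.44  2.24  2.67  0.25 -1.25]
0.21 52 0.02/3 0.04/3 0.08/3 0.09/5 0.04/5 0.02/5 -- [-0.07  0.42  2.21  2.21  0.22 -0.88]
0.1 44 -- -- -- -- 0.03/3 0.06/3 0.07/3 [ 0.11  0.5   2.31  3.16  0.47 -1.58]
0.1 46 -- -- 0.00/3 0.02/3 0.06/3 0.09/3 0.09/3 [ 0.11  0.48  2.29  3.16  0.39 -1.58]
0.1 48 -- -- 0.03/3 0.04/3 0.08/3 0.11/5 0.11/5 [ 0.11  0.46  2.26  3.16  0.31 -1.59]
0.1 50 -- 0.01/3 0.06/3 0.07/3 0.06/5 0.04/5 0.03/5 [ 0.11  0.44  2.23  3.17  0.23 -1.59]
0.1 52 0.02/3 0.04/3 0.08/3 0.05/5 -- -- -- [-0.02  0.44  2.28  2.84  0.25 -1.37]
0 44 -- -- -- 0.00/3 0.04/3 0.08/3 0.09/3 [ 0.19  0.5   2.29  3.45  0.47 -1.72]
0 46 -- -- 0.01/3 0.03/3 0.07/3 0.10/3 0.11/3 [ 0.19  0.48  2.27  3.49  0.39 -1.76]
0 48 -- -- 0.04/3 0.05/3 0.09/3 0.10/5 0.11/5 [ 0.18  0.46  2.24  3.55  0.31 -1.83]
0 50 0.00/3 0.02/3 0.07/3 0.08/3 0.05/5 0.03/5 0.04/5 [ 0.18  0.44  2.22  3.65  0.24 -1.93]
0 52 0.03/3 0.05/3 0.09/3 0.04/5 -- -- -- [ 0.05  0.44  2.27  3.27  0.24 -1.65]
```

```bash
cat > go.py <<'E'
from scan import *
def go(*tg):
    s=telemetry.sense();M=quat(s["ee_rot"]).as_matrix();T=np.array(s["eef_pos"]);q=np.array(s["joints"])
    cur=(np.linalg.inv(B)@np.r_[T+M@[11,0,-19],1])[:3]
    print("t",round(s["time_s"],2),"U",cur.round(1),"pitch",np.degrees(np.arcsin(-M[2,2])).round(1),"head",np.arctan2(M[1,2],M[0,2]).round(3),"F",np.round(s["contact_force"],1),"q",q.round(2),"gap",round(s["finger_gap"],1))
    for U,pd,hd in tg:
        M2=tool(np.radians(pd),hd);T2=(B@np.r_[U,1])[:3]-M2@[11,0,-19]
        Mm=M@R.from_rotvec(R.from_matrix(M.T@M2).as_rotvec()/2).as_matrix()
        qn,e=ik(U,np.radians(pd),hd,q);ok=e<1e-3
        print(U,pd,hd,"shift",(Mm.T@(T2-T)/50).round(2),"turn",(R.from_matrix(M.T@M2).as_rotvec()*10).round(2),"ok" if ok else "FAIL %.3f"%e,qn.round(2),"dq",np.abs(qn-q).max().round(2))
        M,T=M2,T2
        if ok:q=qn
E
python3 - <<'E'
from go import *
go(((-85,-30,190),51,.22),((-80,-40,150),52,.21),((-72,-40,110),52,.21),((-55,-40,77),52,.21),((-36,-40,77),52,.21))
E
```

```text
t 3.9 U [-87.  -23.4 196.4] pitch 46.7 head 0.264 F [0.6 0.2 0.1] q [-0.18  0.13  2.36  1.75  0.3  -0.48] gap -0.1
(-85, -30, 190) 51 0.22 shift [-0.08  0.15  0.1 ] turn [-0.3  -0.74 -0.01] ok [-0.13  0.13  2.3   1.29  0.23  0.  ] dq 0.49
(-80, -40, 150) 52 0.21 shift [-0.43  0.2   0.68] turn [-0.06 -0.17  0.08] ok [-0.15  0.24  2.32  1.82  0.22 -0.54] dq 0.54
(-72, -40, 110) 52 0.21 shift [-0.37 -0.    0.73] turn [0. 0. 0.] ok [-0.14  0.37  2.35  2.34  0.3  -1.07] dq 0.53
(-55, -40, 77) 52 0.21 shift [-0.14 -0.    0.73] turn [0. 0. 0.] ok [-0.12  0.48  2.34  2.56  0.37 -1.28] dq 0.22
(-36, -40, 77) 52 0.21 shift [ 0.3  -0.    0.23] turn [0. 0. 0.] ok [-0.1   0.48  2.3   2.53  0.33 -1.23] dq 0.05
```

{"fn": "arm_command", "kwargs": {"motion": [{"hand":1,"dx":-0.04,"dy":0.08,"dz":0.05,"rx":-0.15,"ry":-0.37,"rz":0},{"hand":1,"dx":-0.04,"dy":0.08,"dz":0.05,"rx":-0.15,"ry":-0.37,"rz":0},{"hand":1,"dx":0,"dy":0,"dz":0,"rx":0,"ry":0,"rz":0},{"hand":1,"dx":0,"dy":0,"dz":0,"rx":0,"ry":0,"rz":0}]}}

```text
time_s: 4.3
eef_pos: [522.4, 85.1, 170.0]
ee_rot: [-0.039, 0.935, 0.104, 0.336]
contact_force: [0.3, -0.2, -0.2]
finger_gap: 0.1
grasp_force: 0.0
```

```bash
python3 - <<'E'
from go import *
go(((-80,-40,150),52,.21),((-72,-40,110),52,.21),((-55,-40,77),52,.21))
E
```

```text
t 4.3 U [-85.6 -29.5 191.6] pitch 50.5 head 0.226 F [ 0.3 -0.2 -0.2] q [-0.14  0.13  2.31  1.35  0.24 -0.06] gap 0.1
(-80, -40, 150) 52 0.21 shift [-0.45  0.21  0.71] turn [-0.1  -0.27  0.08] ok [-0.15  0.24  2.32  1.82  0.22 -0.54] dq 0.48
(-72, -40, 110) 52 0.21 shift [-0.37 -0.    0.73] turn [0. 0. 0.] ok [-0.14  0.37  2.35  2.34  0.3  -1.07] dq 0.53
(-55, -40, 77) 52 0.21 shift [-0.14 -0.    0.73] turn [0. 0. 0.] ok [-0.12  0.48  2.34  2.56  0.37 -1.28] dq 0.22
```

{"fn": "arm_command", "kwargs": {"motion": [{"hand":1,"dx":-0.11,"dy":0.05,"dz":0.18,"rx":-0.02,"ry":-0.07,"rz":0.02},{"hand":1,"dx":-0.11,"dy":0.05,"dz":0.18,"rx":-0.02,"ry":-0.07,"rz":0.02},{"hand":1,"dx":-0.11,"dy":0.05,"dz":0.18,"rx":-0.03,"ry":-0.07,"rz":0.02},{"hand":1,"dx":-0.11,"dy":0.05,"dz":0.18,"rx":-0.03,"ry":-0.06,"rz":0.02}]}}

```text
time_s: 4.7
eef_pos: [529.1, 76.0, 126.9]
ee_rot: [-0.034, 0.941, 0.098, 0.323]
contact_force: [-0.0, 0.9, -0.3]
finger_gap: -0.5
grasp_force: 0.0
```

{"fn": "arm_command", "kwargs": {"motion": [{"hand":1,"dx":-0.09,"dy":0,"dz":0.18,"rx":0,"ry":0,"rz":0},{"hand":1,"dx":-0.09,"dy":0,"dz":0.18,"rx":0,"ry":0,"rz":0},{"hand":1,"dx":-0.09,"dy":0,"dz":0.18,"rx":0,"ry":0,"rz":0},{"hand":1,"dx":-0.09,"dy":0,"dz":0.18,"rx":0,"ry":0,"rz":0},{"hand":1,"dx":0,"dy":0,"dz":0,"rx":0,"ry":0,"rz":0}]}}

```text
time_s: 5.2
eef_pos: [536.4, 77.5, 86.5]
ee_rot: [-0.034, 0.941, 0.097, 0.322]
contact_force: [-0.7, -0.1, 0.8]
finger_gap: -0.0
grasp_force: 0.0
```

```bash
python3 - <<'E'
from go import *
go(((-55,-40,77),52,.21),((-36,-40,77),52,.21))
E
```

```text
t 5.2 U [-72.9 -39.9 108.2] pitch 52.2 head 0.208 F [-0.7 -0.1  0.8] q [-0.14  0.37  2.35  2.35  0.29 -1.07] gap -0.0
(-55, -40, 77) 52 0.21 shift [-0.1   0.    0.71] turn [ 0.01  0.04 -0.03] ok [-0.12  0.48  2.34  2.56  0.37 -1.28] dq 0.21
(-36, -40, 77) 52 0.21 shift [ 0.3  -0.    0.23] turn [0. 0. 0.] ok [-0.1   0.48  2.3   2.53  0.33 -1.23] dq 0.05
```

{"fn": "arm_command", "kwargs": {"motion": [{"hand":1,"dx":-0.02,"dy":0,"dz":0.14,"rx":0,"ry":0,"rz":0},{"hand":1,"dx":-0.02,"dy":0,"dz":0.14,"rx":0,"ry":0,"rz":0},{"hand":1,"dx":-0.02,"dy":0,"dz":0.14,"rx":0,"ry":0,"rz":0},{"hand":1,"dx":-0.02,"dy":0,"dz":0.14,"rx":0,"ry":0,"rz":0},{"hand":1,"dx":-0.02,"dy":0,"dz":0.14,"rx":0,"ry":0,"rz":0}]}}

```text
time_s: 5.7
eef_pos: [554.2, 81.3, 57.2]
ee_rot: [-0.034, 0.941, 0.098, 0.323]
contact_force: [0.9, 0.0, -0.1]
finger_gap: -0.1
grasp_force: 0.0
```

```bash
cat > look.py <<'E'
from go import *
import cv2,sys
def look(name):
    a=vision.capture("wrist")[:,:,::-1];b=vision.capture("side")[:,:,::-1]
    cv2.imwrite(f"pics/{name}_w.png",a);cv2.imwrite(f"pics/{name}_s.png",b)
    f=lambda i,y,x,h,w,W,H:cv2.convertScaleAbs(cv2.resize(i[y:y+h,x:x+w],(W,H),interpolation=cv2.INTER_CUBIC),alpha=1.4)
    cv2.imwrite(f"pics/{name}.png",np.hstack([f(a,180,200,225,225,400,400),f(b,130,270,160,160,400,400)]))
E
python3 - <<'E'
from look import *
go(((-36,-40,77),52,.21)); look("v1")
E
```

```text
t 5.7 U [-54.7 -39.9  79. ] pitch 52.1 head 0.208 F [ 0.9  0.  -0.1] q [-0.12  0.47  2.34  2.55  0.36 -1.26] gap -0.1
(-36, -40, 77) 52 0.21 shift [0.27 0.   0.26] turn [ 0.01  0.02 -0.02] ok [-0.1   0.48  2.3   2.53  0.33 -1.23] dq 0.04
```

View pics/v1.png

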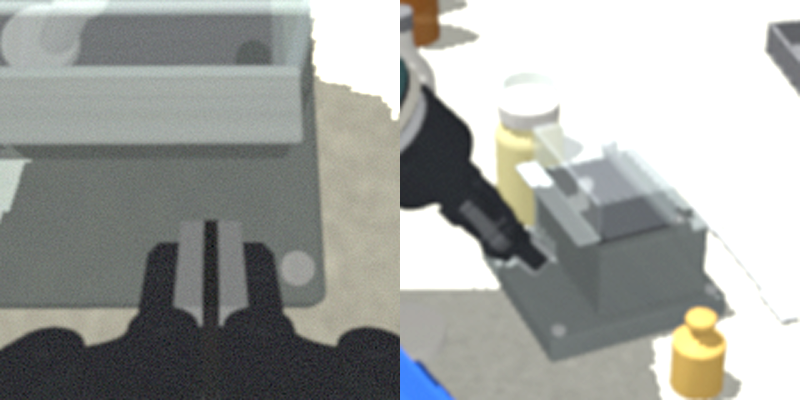

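The wrist view has the tips at (212,222), right of centre and below the shut lip, whose front edge is at row 140. The side view has the tip in front of the block and under lip height at (545,262), which matches the plan. I go in under the lip.

{"fn": "arm_command", "kwargs": {"motion": [{"hand":1,"dx":0.09,"dy":0,"dz":0.09,"rx":0,"ry":0,"rz":0},{"hand":1,"dx":0.09,"dy":0,"dz":0.09,"rx":0,"ry":0,"rz":0},{"hand":1,"dx":0.09,"dy":0,"dz":0.08,"rx":0,"ry":0,"rz":0},{"hand":1,"dx":0,"dy":0,"dz":0,"rx":0,"ry":0,"rz":0}]}}

```text
time_s: 6.2
eef_pos: [573.8, 85.5, 55.3]
ee_rot: [-0.034, 0.94, 0.098, 0.323]
contact_force: [-0.1, 0.5, 0.5]
finger_gap: -0.0
grasp_force: 0.0
```

```bash
python3 - <<'E'
from look import *
go(((-34,-40,92),51,.21),((-26,-40,103),50,.21),((-16,-40,110),49,.21),((-5,-40,110),48,.21),((-5,-10,108),48,.21),((-5,4,108),48,.21))
E
```

```text
t 6.2 U [-34.7 -39.9  77.1] pitch 52.0 head 0.209 F [-0.1  0.5  0.5] q [-0.1   0.48  2.29  2.53  0.33 -1.23] gap -0.0
(-34, -40, 92) 51 0.21 shift [ 0.2   0.   -0.22] turn [ 0.01  0.18 -0.01] ok [-0.1   0.45  2.3   2.49  0.32 -1.19] dq 0.04
(-26, -40, 103) 50 0.21 shift [ 0.27 -0.   -0.06] turn [-0.    0.17  0.  ] ok [-0.1   0.43  2.28  2.46  0.32 -1.16] dq 0.03
(-16, -40, 110) 49 0.21 shift [ 0.25 -0.    0.03] turn [ 0.    0.17 -0.  ] ok [-0.1   0.43  2.27  2.46  0.32 -1.15] dq 0.01
(-5, -40, 110) 48 0.21 shift [ 0.17 -0.    0.15] turn [-0.    0.17 -0.  ] ok [-0.09  0.44  2.26  2.5   0.34 -1.18] dq 0.04
(-5, -10, 108) 48 0.21 shift [-0.03 -0.6   0.03] turn [0. 0. 0.] ok [-0.01  0.45  2.27  2.68  0.33 -1.29] dq 0.18
(-5, 4, 108) 48 0.21 shift [-0.   -0.28 -0.  ] turn [0. 0. 0.] ok [ 0.03  0.45  2.27  2.76  0.32 -1.34] dq 0.08
```

Next I lift gently while tracking forward: first two waypoints, then a look.

{"fn": "arm_command", "kwargs": {"motion": [{"hand":1,"dx":0.07,"dy":0,"dz":-0.07,"rx":0,"ry":0.06,"rz":0},{"hand":1,"dx":0.07,"dy":0,"dz":-0.07,"rx":0,"ry":0.06,"rz":0},{"hand":1,"dx":0.07,"dy":0,"dz":-0.07,"rx":0,"ry":0.06,"rz":0}]}}

```text
time_s: 6.5
eef_pos: [573.2, 85.7, 69.5]
ee_rot: [-0.035, 0.938, 0.098, 0.331]
contact_force: [0.0, -0.3, -0.5]
finger_gap: 0.3
grasp_force: 0.3
```

{"fn": "arm_command", "kwargs": {"motion": [{"hand":1,"dx":0.09,"dy":0,"dz":-0.02,"rx":0,"ry":0.06,"rz":0},{"hand":1,"dx":0.09,"dy":0,"dz":-0.02,"rx":0,"ry":0.06,"rz":0},{"hand":1,"dx":0.09,"dy":0,"dz":-0.02,"rx":0,"ry":0.06,"rz":0},{"hand":1,"dx":0,"dy":0,"dz":0,"rx":0,"ry":0,"rz":0}]}}

```text
time_s: 6.9
eef_pos: [583.2, 87.5, 81.0]
ee_rot: [-0.036, 0.935, 0.098, 0.34]
contact_force: [-1.5, 0.2, -0.4]
finger_gap: 0.1
grasp_force: 0.4
```

```bash
python3 - <<'E'
from look import *
go(((-16,-40,110),49,.21),((-5,-40,110),48,.21)); look("v2")
E
```

```text
t 6.9 U [-25.8 -39.9 102.6] pitch 50.0 head 0.209 F [-1.5  0.2 -0.4] q [-0.1   0.43  2.28  2.47  0.32 -1.16] gap 0.1
(-16, -40, 110) 49 0.21 shift [0.25 0.   0.02] turn [ 0.01  0.17 -0.02] ok [-0.1   0.43  2.27  2.46  0.32 -1.15] dq 0.01
(-5, -40, 110) 48 0.21 shift [ 0.17 -0.    0.15] turn [-0.    0.17 -0.  ] ok [-0.09  0.44  2.26  2.5   0.34 -1.18] dq 0.04
```

View pics/v2.png

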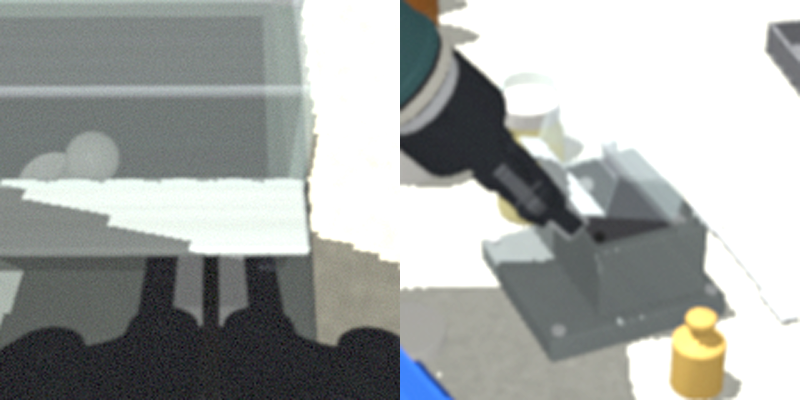

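The lip now lies over the finger (wrist picture, rows 180–255) and the side view shows the guard raised. The toggle ball is still to the right of the pivot at (92,155), left of the finger. I go further in.

{"fn": "arm_command", "kwargs": {"motion": [{"hand":1,"dx":0.08,"dy":0,"dz":0.01,"rx":0,"ry":0.06,"rz":0},{"hand":1,"dx":0.08,"dy":0,"dz":0.01,"rx":0,"ry":0.06,"rz":0},{"hand":1,"dx":0.08,"dy":0,"dz":0,"rx":0,"ry":0.05,"rz":0},{"hand":1,"dx":0.06,"dy":0,"dz":0.05,"rx":0,"ry":0.06,"rz":0},{"hand":1,"dx":0.06,"dy":0,"dz":0.05,"rx":0,"ry":0.06,"rz":0}]}}

```text
time_s: 7.5
eef_pos: [600.0, 91.1, 87.6]
ee_rot: [-0.037, 0.93, 0.097, 0.353]
contact_force: [-1.5, -0.3, -0.1]
finger_gap: -0.1
grasp_force: 0.3
```

{"fn": "arm_command", "kwargs": {"motion": [{"hand":1,"dx":0.05,"dy":0,"dz":0.05,"rx":0,"ry":0.05,"rz":0},{"hand":1,"dx":0,"dy":0,"dz":0,"rx":0,"ry":0,"rz":0}]}}

```text
time_s: 7.7
eef_pos: [603.5, 91.9, 87.0]
ee_rot: [-0.038, 0.929, 0.097, 0.355]
contact_force: [0.4, -0.2, -0.7]
finger_gap: 0.3
grasp_force: 0.1
```

```bash
python3 - <<'E'
from look import *
go(((-5,-20,109),48,.21),((-5,4,108),48,.21)); look("v3")
E
```

```text
t 7.7 U [ -5.8 -39.9 108.5] pitch 48.1 head 0.209 F [ 0.4 -0.2 -0.7] q [-0.09  0.45  2.26  2.5   0.34 -1.18] gap 0.3
(-5, -20, 109) 48 0.21 shift [ 0.02 -0.4   0.  ] turn [ 0.    0.02 -0.02] ok [-0.03  0.45  2.26  2.62  0.33 -1.25] dq 0.11
(-5, 4, 108) 48 0.21 shift [-0.01 -0.48  0.01] turn [0. 0. 0.] ok [ 0.03  0.45  2.27  2.76  0.32 -1.34] dq 0.14
```

View pics/v3.png

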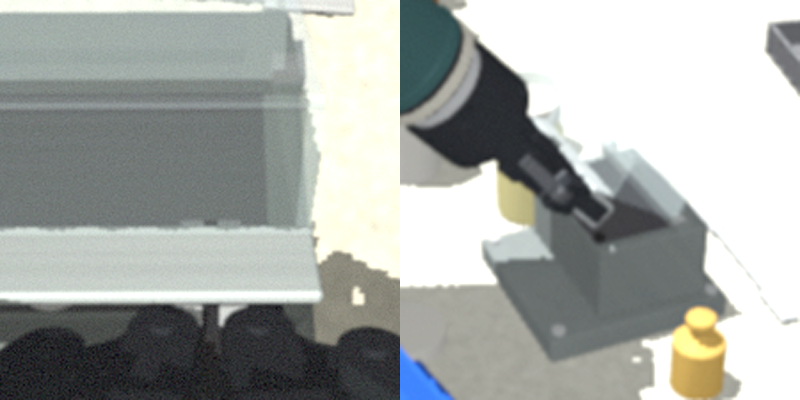

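The guard is well up, resting on the finger. The tips just show past the lip's inner edge at (212,223). I push left slowly, watching the force.

{"fn": "arm_command", "kwargs": {"motion": [{"hand":1,"dx":0,"dy":-0.1,"dz":0,"rx":0,"ry":0,"rz":0},{"hand":1,"dx":0,"dy":-0.1,"dz":0,"rx":0,"ry":0,"rz":0},{"hand":1,"dx":0,"dy":-0.1,"dz":0,"rx":0,"ry":0,"rz":0},{"hand":1,"dx":0,"dy":-0.1,"dz":0,"rx":0,"ry":0,"rz":0},{"hand":1,"dx":0,"dy":0,"dz":0,"rx":0,"ry":0,"rz":0}]}}

```text
time_s: 8.3
eef_pos: [598.3, 112.2, 87.1]
ee_rot: [-0.038, 0.929, 0.097, 0.355]
contact_force: [-0.1, -0.7, 0.2]
finger_gap: -0.1
grasp_force: 0.7
```

{"fn": "arm_command", "kwargs": {"motion": [{"hand":1,"dx":0,"dy":-0.08,"dz":0,"rx":0,"ry":0,"rz":0},{"hand":1,"dx":0,"dy":-0.08,"dz":0,"rx":0,"ry":0,"rz":0},{"hand":1,"dx":0,"dy":-0.08,"dz":0,"rx":0,"ry":0,"rz":0},{"hand":1,"dx":0,"dy":0,"dz":0,"rx":0,"ry":0,"rz":0}]}}

```text
time_s: 8.7
eef_pos: [595.9, 123.8, 87.0]
ee_rot: [-0.038, 0.929, 0.097, 0.355]
contact_force: [-0.2, 0.0, -0.1]
finger_gap: 0.1
grasp_force: 0.5
```

```bash
python3 - <<'E'
from look import *
go(((-5,0,109),48,.21)); look("v4")
E
```

```text
t 8.7 U [ -6.4  -7.2 108.5] pitch 48.2 head 0.21 F [-0.2  0.  -0.1] q [ 0.    0.44  2.27  2.69  0.32 -1.29] gap 0.1
(-5, 0, 109) 48 0.21 shift [ 0.03 -0.14  0.01] turn [-0.    0.03 -0.01] ok [ 0.02  0.45  2.27  2.73  0.32 -1.32] dq 0.05
```

View pics/v4.png

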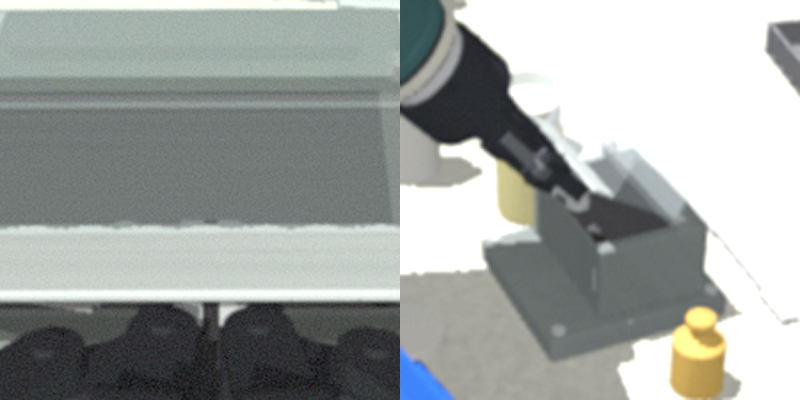

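That was my last picture, so I rely on force and pixel numbers from here. The finger is at y ≈ -7 mm. I push in small steps until the toggle's stop shows in the force.

{"fn": "arm_command", "kwargs": {"motion": [{"hand":1,"dx":0,"dy":-0.05,"dz":0,"rx":0,"ry":0,"rz":0},{"hand":1,"dx":0,"dy":-0.05,"dz":0,"rx":0,"ry":0,"rz":0}]}}

```text
time_s: 9.0
eef_pos: [595.1, 127.8, 86.9]
ee_rot: [-0.037, 0.929, 0.097, 0.355]
contact_force: [0.8, -2.1, -0.6]
finger_gap: 0.3
grasp_force: 1.0
```

{"fn": "arm_command", "kwargs": {"motion": [{"hand":1,"dx":0,"dy":-0.05,"dz":0,"rx":0,"ry":0,"rz":0},{"hand":1,"dx":0,"dy":0,"dz":0,"rx":0,"ry":0,"rz":0}]}}

```text
time_s: 9.2
eef_pos: [594.8, 128.8, 86.7]
ee_rot: [-0.037, 0.93, 0.095, 0.354]
contact_force: [1.6, -14.1, -0.5]
finger_gap: -0.3
grasp_force: 6.6
```

```bash
python3 - <<'E'
from look import *
go(((-5,4,109),48,.21))
# ball's expected pixel in scene for toggle angles; patch brightness vs start
import cv2
i=vision.capture("scene").astype(float);cv2.imwrite("pics/sc5.png",i[:,:,::-1]);o=cv2.imread("pics/scene0.png")[:,:,::-1].astype(float)
m,W=cam("scene")
for th in (0,.3,.5,.7,.9):
    a=th-.45;X=B@[-15,35*np.sin(a),78+35*np.cos(a),1];q=np.linalg.inv(W)@X;u=np.array([m["fx"]*q[0]/q[2]+m["cx"],m["fy"]*q[1]/q[2]+m["cy"]]);x,y=u.round().astype(int)
    print(th,u.round(1),"now",i[y-2:y+3,x-2:x+3].mean((0,1)).round(),"start",o[y-2:y+3,x-2:x+3].mean((0,1)).round())
E
```

```text
t 9.2 U [ -6.4  -2.  108.2] pitch 48.3 head 0.205 F [  1.6 -14.1  -0.5] q [ 0.02  0.44  2.27  2.73  0.31 -1.32] gap -0.3
(-5, 4, 109) 48 0.21 shift [ 0.03 -0.12  0.01] turn [ 0.03  0.05 -0.06] ok [ 0.03  0.45  2.27  2.76  0.32 -1.33] dq 0.02
0 [317.  289.8] now [92. 94. 93.] start [111. 115. 114.]
0.3 [321.5 291.2] now [85. 88. 90.] start [134. 141. 140.]
0.5 [324.7 292.9] now [89. 92. 94.] start [146. 153. 153.]
0.7 [327.9 295. ] now [76. 79. 81.] start [143. 150. 149.]
0.9 [330.9 297.6] now [102. 105. 106.] start [134. 140. 139.][ WARN:0@0.442] global loadsave.cpp:1063 imwrite_ Unsupported depth image for selected encoder is fallbacked to CV_8U.
```

The reaction jumped to 14 N with the finger at y ≈ -2 mm, so the toggle is at its stop. I back off to the right, then retrace the path out.

{"fn": "arm_command", "kwargs": {"motion": [{"hand":1,"dx":0,"dy":0.08,"dz":0,"rx":0,"ry":0,"rz":0},{"hand":1,"dx":0,"dy":0.08,"dz":0,"rx":0,"ry":0,"rz":0},{"hand":1,"dx":0,"dy":0.08,"dz":0,"rx":0,"ry":0,"rz":0},{"hand":1,"dx":0,"dy":0,"dz":0,"rx":0,"ry":0,"rz":0}]}}

```text
time_s: 9.65
eef_pos: [597.3, 118.4, 87.2]
ee_rot: [-0.037, 0.929, 0.097, 0.355]
contact_force: [-0.7, -0.8, -0.3]
finger_gap: -0.1
grasp_force: 0.2
```

```bash
python3 - <<'E'
from go import *
go(((-16,-13,110),49,.21),((-26,-13,103),50,.21),((-34,-13,92),51,.21),((-36,-13,77),52,.21),((-62,-13,77),52,.21),((-80,-20,150),52,.21))
E
```

```text
t 9.65 U [ -6.2 -12.7 108.7] pitch 48.1 head 0.209 F [-0.7 -0.8 -0.3] q [-0.01  0.44  2.27  2.66  0.32 -1.27] gap -0.1
(-16, -13, 110) 49 0.21 shift [-0.14  0.01 -0.15] turn [ 0.01 -0.15 -0.02] ok [-0.02  0.43  2.27  2.62  0.3  -1.24] dq 0.04
(-26, -13, 103) 50 0.21 shift [-0.25  0.   -0.03] turn [-0.   -0.17  0.  ] ok [-0.02  0.43  2.29  2.62  0.3  -1.25] dq 0.01
(-34, -13, 92) 51 0.21 shift [-0.27  0.    0.06] turn [ 0.   -0.17 -0.  ] ok [-0.02  0.45  2.3   2.64  0.31 -1.28] dq 0.03
(-36, -13, 77) 52 0.21 shift [-0.22  0.    0.21] turn [-0.   -0.17 -0.  ] ok [-0.02  0.48  2.3   2.68  0.32 -1.31] dq 0.04
(-62, -13, 77) 52 0.21 shift [-0.41  0.   -0.32] turn [0. 0. 0.] ok [-0.04  0.48  2.36  2.71  0.37 -1.36] dq 0.06
(-80, -20, 150) 52 0.21 shift [ 0.62  0.14 -1.37] turn [0. 0. 0.] FAIL 0.004 [-0.09  0.24  2.33  1.94  0.2  -0.61] dq 0.77
```

{"fn": "arm_command", "kwargs": {"motion": [{"hand":1,"dx":-0.07,"dy":0,"dz":-0.07,"rx":0,"ry":-0.08,"rz":0},{"hand":1,"dx":-0.07,"dy":0,"dz":-0.07,"rx":0,"ry":-0.08,"rz":0},{"hand":1,"dx":-0.08,"dy":0,"dz":-0.01,"rx":0,"ry":-0.06,"rz":0},{"hand":1,"dx":-0.08,"dy":0,"dz":-0.01,"rx":0,"ry":-0.06,"rz":0},{"hand":1,"dx":-0.09,"dy":0,"dz":-0.01,"rx":0,"ry":-0.06,"rz":0}]}}

```text
time_s: 10.15
eef_pos: [577.0, 114.5, 80.6]
ee_rot: [-0.036, 0.935, 0.098, 0.339]
contact_force: [-0.1, 0.1, -0.2]
finger_gap: -0.2
grasp_force: 0.2
```

{"fn": "arm_command", "kwargs": {"motion": [{"hand":1,"dx":-0.09,"dy":0,"dz":0.02,"rx":0,"ry":-0.06,"rz":0},{"hand":1,"dx":-0.09,"dy":0,"dz":0.02,"rx":0,"ry":-0.06,"rz":0},{"hand":1,"dx":-0.09,"dy":0,"dz":0.02,"rx":0,"ry":-0.06,"rz":0},{"hand":1,"dx":-0.11,"dy":0,"dz":0.1,"rx":0,"ry":-0.08,"rz":0},{"hand":1,"dx":-0.11,"dy":0,"dz":0.1,"rx":0,"ry":-0.08,"rz":0}]}}

```text
time_s: 10.65
eef_pos: [566.8, 112.2, 54.7]
ee_rot: [-0.034, 0.941, 0.098, 0.323]
contact_force: [-0.3, -0.3, 0.3]
finger_gap: 0.1
grasp_force: 0.0
```

{"fn": "arm_command", "kwargs": {"motion": [{"hand":1,"dx":-0.1,"dy":0,"dz":-0.08,"rx":0,"ry":0,"rz":0},{"hand":1,"dx":-0.1,"dy":0,"dz":-0.08,"rx":0,"ry":0,"rz":0},{"hand":1,"dx":-0.1,"dy":0,"dz":-0.08,"rx":0,"ry":0,"rz":0},{"hand":1,"dx":-0.1,"dy":0,"dz":-0.08,"rx":0,"ry":0,"rz":0},{"hand":1,"dx":0,"dy":0,"dz":0,"rx":0,"ry":0,"rz":0}]}}

```text
time_s: 11.15
eef_pos: [539.9, 106.8, 55.2]
ee_rot: [-0.034, 0.941, 0.098, 0.323]
contact_force: [0.4, 0.5, 0.1]
finger_gap: -0.3
grasp_force: 0.0
```

```bash
python3 - <<'E'
from look import *
go()
i=vision.capture("scene").copy();cv2.imwrite("pics/sc6.png",i[:,:,::-1]);o=cv2.imread("pics/scene0.png")[:,:,::-1]
# toggle: compare bright blobs in hood region, start vs now; whole-hood difference tells guard shut
x0,y0,x1,y1=275,268,362,325
d=i[y0:y1,x0:x1].astype(int).mean(2)-o[y0:y1,x0:x1].astype(int).mean(2)
for n,mk in(("darker",d<-18),("brighter",d>18)):
    ys,xs=np.nonzero(mk);print(n,mk.sum(),(xs.mean()+x0).round(1) if len(xs) else "",(ys.mean()+y0).round(1) if len(xs) else "")
print((d[::4,::4]).round().astype(int))
E
```

```text
t 11.15 U [-63.2 -11.9  77. ] pitch 52.1 head 0.209 F [0.4 0.5 0.1] q [-0.04  0.47  2.36  2.71  0.37 -1.36] gap -0.3
darker 760 336.4 287.9
brighter 1 330.0 301.0
[[   0    0    1   -2    2    0    0    0    0   -1   -1    0    1    1
     1   -1  -31 -156 -149 -152 -142 -116]
 [   1    0    0    0   -2    0    1    1    0   -1    1   -1   -1    2
     0  -54  -12   -3 -151 -124  -14  -16]
 [   1    1    1   -1    1    1    0    0  -10   -1    1   -1    0    1
    -1  -61  -63  -13  -62   -7    1    2]
 [   1    0    0    0    2   -1    1  -17  -45  -42   -5    0    1    0
     0  -11  -14  -61  -61   -1   -1    1]
 [   2    0   -1    0    1    2   -1   -2  -45  -43  -43  -44    0    1
    -1  -31   -6  -62  -44    1    2   -1]
 [   1    1    0    0    0    0    1    0    0    0  -36    4  -43  -36
     3   -1  -10   -3   -2    1    1   -1]
 [   1   -1    1    0    0    1    0    0    0    0    4    1  -43  -43
   -44  -27    2   -1    1    0    1    1]
 [   2   -1    0    0    1    0    1    0    1   -1   -2  -30   -1  -25
   -44  -43  -43  -16    1    1    0    1]
 [   1    0    1   -1    0   -2   -1    1    0    2    0   -2    1   -3
     3  -42  -43  -43  -44   -5    1    0]
 [   0    1    0    4    0   -1   -1   -1    1   -1    0   -1    1   -1
     1    0   -1  -44  -42  -40  -48    0]
 [   0    1   -1    2    0    0    0   -2   -1    1    1   -1    0   -1
     0    0    0   -1    1   -1    1    0]
 [   1    0    1    0    2   -1   -1    1   -1    1    1   -1    0    0
    -2    0    0    0    1   -1    0    0]
 [   1    1    2    1   -1    1    0   -1    1    0    2    2    0    1
    -1    1    1   -1    2    2  -11  -11]
 [   3    1   -1   -1    0    1    0    1    0    0    2    0    1    0
     0    0    1    1   -2    1    2  -56]
 [   0   -2    0    0    1    0    1    0    0    1    1    2    2    2
     1    0    1   -1    0    0    0  -23]]
```

The hood's pixels match the start picture, so the guard is shut. I check the toggle in the wrist view, comparing brightness along its arc with the v1 picture.

```bash
python3 - <<'E'
from look import *
s=telemetry.sense();i=vision.capture("wrist").astype(float).mean(2);m,W=cam("wrist",s)
for n,im,c in(("now",i,W),):
  for y in range(-24,26,3):
    r=[]
    z=78+np.sqrt(35**2-y*y)
    q=np.linalg.inv(c)@B@[-15,y,z,1];u=int(round(m["fx"]*q[0]/q[2]+m["cx"]));v=int(round(m["fy"]*q[1]/q[2]+m["cy"]))
    print(y,(u,v),im[v-3:v+4,u-2:u+3].mean().round() if 3<v<476 and 3<u<636 else "out")
o=[cv2.imread(f"pics/{n}").astype(float) for n in("side0.png",)][0];b=vision.capture("side")[:,:,::-1].astype(float)
m,W=cam("side")
for y in(-15,-8,0,8,15):
    q=np.linalg.inv(W)@B@[-15,y,78+np.sqrt(1225-y*y),1];u=int(round(m["fx"]*q[0]/q[2]+m["cx"]));v=int(round(m["fy"]*q[1]/q[2]+m["cy"]));print("side",y,(u,v),"start",o[v-1:v+2,u-1:u+2].mean().round(),"now",b[v-1:v+2,u-1:u+2].mean().round())
E
```

```text
-24 (351, 165) 97.0
-21 (343, 162) 123.0
-18 (336, 159) 145.0
-15 (328, 156) 135.0
-12 (319, 154) 124.0
-9 (311, 153) 118.0
-6 (303, 152) 115.0
-3 (294, 151) 115.0
0 (286, 151) 115.0
3 (277, 151) 115.0
6 (269, 152) 115.0
9 (261, 153) 123.0
12 (253, 155) 161.0
15 (245, 157) 172.0
18 (238, 159) 174.0
21 (231, 162) 151.0
24 (225, 166) 93.0
side -15 (345, 205) start 153.0 now 124.0
side -8 (343, 202) start 155.0 now 123.0
side 0 (341, 199) start 120.0 now 127.0
side 8 (340, 198) start 120.0 now 140.0
side 15 (338, 197) start 131.0 now 160.0
```

The side view brightness moved from y = -15 (153→124) to y = +15 (131→160), so the toggle is on. I hand it in.

```bash
python3 -c "
from bench import r
print(r.sign_off())"
```

```text
the job is handed in; nothing more can be done
None
```

I handed the job in with the toggle pushed left to its stop, the guard dropped shut and the finger clear in front of the box; no verdict came back, and I never measured the bystanders' positions after the start, though I felt no contact with any of them.

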